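Bring an eccentric disc to its high spot on bench centres

ROBOT

A 7-joint arm with a two-finger parallel gripper is mounted at the origin on the work surface. World frame = base frame: x ahead of the robot, y to its left, z up, the work surface at z = 0. Lengths are in m, angles in rad, forces in N, time in s.
With the tool pointing down it reaches from about 0.425 to 0.925 m from the base axis. Payload 6.8 kg.
Tool frame: the origin (TCP) lies on the mounting face of the last link; the fingertips stand 173 mm ahead of it and the grasp point (between the pads) lies 155 mm ahead of it; y points along the fingers, x is the direction in which the jaws open and shut, and the axes are right-handed (so a half turn about y gives the same grasp; the last joint's range is limited). The gripper opens to 85 mm and grips with 20 to 120 N. Pads are 22 mm wide; open, the fingers measure 114 mm over their backs; the gripper's body (76 mm by 85 mm) begins 54 mm behind the grasp point. The pads swing forward as they close: fully open they stand 13 mm farther back than shut.
Start: joints at [-0.108, 0.477, 0.022, 1.555, -0.011, 1.109, -0.083], TCP at [0.675, 0, 0.405] pointing down, gripper open.
Joint ranges: [-2.96, 2.96], [-0.34, 2.1], [-1.41, 1.46], [0.24, 2.44], [-1.37, 4.51], [0.17, 1.92], [-2.96, 2.96]. Speed limits (rad/s): [2.39, 2.39, 3.14, 3.14, 3.14, 3.14, 3.14].

INTERFACE

Orientations are given as a rotation vector (axis times angle).
In Python, from bench import r gives the robot as it stands.
- The arm moves only by the tool step_arm, never from a script. Its arguments are lists of equal length, an entry for each row: "xyz": the shift along the tool's x, y, z scaled (see below), a list of three; "rotation": the turn, a rotation vector about the tool's x, y, z scaled (see below), a list of three. A call has 1 to 20 rows; each row is the pose to reach, as a shift and turn from the pose measured when the call began, along the tool's axes at that moment; what a row does not reach only later rows make up. The controller multiplies each number of a shift by 30 cm and each number of a turn by 90 degrees. A row lasts 1/8 s, in which the tool goes at most 62.5 mm and 10.7 degrees, less where a joint would pass 70% of its speed; a pose out of reach is approached as far as the arm can. A call with a number of a shift or a turn outside -1 to 1 is refused whole. A call with a gripper value outside its range is refused whole. "grip" is the closure, from 0 (fully open) to 1 (shut), set as the call begins (left out, the last holds). The fingers move at their own pace and stop on an object; "force" is the grip in N (left out, the last holds). Time passes only in rows, so rows that repeat a pose let the fingers close. It gives the time, the measured TCP pose, the force and the opening at its end, in the units of the state.
- r.get_obs(): the state, without advancing time (a new reading comes with each control period).
- r.grab_frame(name): name is "scene" or "side" or "wrist"; returns a dict with "pixels" (420x560x3 uint8, red, green, blue), "fx", "fy", "cx", "cy" (pixels), "position" and "attitude" of the camera in the world; the wrist camera has in their place "mount" (4x4, takes a point from camera to tool coordinates, whose origin is the TCP and whose axes are the tool frame's). Camera axes: x right, y down, z forward; pixel columns grow to the right and rows downward; lengths in m; the calibration is good to about 2 mm. The wrist camera is an equidistant fisheye: a pixel r from the principal point sees the ray r / f radians off the axis. A picture is of the moment at which its call begins: read the wrist's pose just before it. There is no depth.
- r.hand_in(): hands the job in, once; it reports no verdict.
The state is a dict: "clock": time; "joints": joint angles; "qvel": joint speeds; "tau": joint torques, N m; "tcp_pos": TCP position; "orientation": TCP orientation; "contact_force": force on the tool from outside, world axes, zero at the start; "moment": the same for the moment, N m; "grip_width": finger opening in m.
Only numpy, scipy, OpenCV 4.12 (cv2) and the standard library are available. Lean on these libraries where they do the work, as an engineer would, in place of code of your own. Each camera call takes 0.05 s, during which the arm holds its last target.

TASK

On the bench centres, gently slide the dial gauge fully home towards the disc by its post, so that the sprung plunger bears on the disc. Then turn the spindle by its crank, gently, watching the needle swing, until the disc's high spot is at the plunger (the needle at the highest reading it can reach), and leave it standing there. Leave the other things on the bench where they are.

Things in the scene. Friction and masses are not known exactly. Their poses are not given: they have to be found in the camera images.
- centres: Grey bench centres bolted to the bench: bed 250 x 110 x 20 mm, two posts with a level spindle between. Origin on the bench under the disc's middle; x along the spindle, crank at the -x end; y towards the dial gauge; z up. Spindle axis 75 mm above the bench; posts at x = -75 to -49 and 57 to 87 mm, 109 mm tall with screws. A rail for the gauge, 28 mm tall, runs to y = 240 mm.
- spindle: Spindle with a crank and, clamped mid-way, an aluminium disc (64 mm diameter, 18 wide) bored 8 mm off centre. Origin on the axis, 75 mm above the bench; z points from the axis along the crank arm. The crank swings 1.3 rad either way from upright, to stops; starts leaning to -y of the centres; stays where left. Turning takes up to 3 N at the pin. Over 60 N on it (both fingers added) spoils it.
- crank_pin (a point): Point on the centre line of the crank pin at which to take it: a bare steel pin, 12 mm diameter, parallel to the spindle axis at 60 mm from it, sticking out to -x of the centres. It runs from 31 mm on the arm side of this point to 24 mm beyond it; the arm is 10 mm thick and 18 mm wide.
- slide_post: Upright steel post, 16 mm diameter, 58 mm tall, standing on the gauge slide; push the slide by it. Origin at its foot, 40 mm above the bench. The dial (68 mm diameter, tilted) stands 34 to 102 mm from it on the -y side of the centres and reaches 125 mm above the bench. Over 60 N on it (both fingers added) is too rough.
- gauge_slide (a joint): How far the gauge slide stands back from its stop, in m: 0 fully home, up to 0.036 out to +y of the centres. It slides with about 4 N of friction, stays where it is left; the plunger's spring adds up to 3 N in the last millimetres.
- plunger_foot (a point): Centre of the flat face (28 mm diameter) of the gauge's sprung plunger that bears on the disc, at spindle height; it moves along y of the centres. With the gauge home it is carried by the disc's rim, at y = 32 mm + 8 mm x cos(angle of the disc from its high spot), so 40 mm at the high spot.
- needle (a joint): Angle of the dial's needle in rad, 0 with the plunger free, growing clockwise 0.5 rad for each mm the plunger is pushed in; highest with the disc's high spot at the plunger. How the disc is clamped to the crank differs each time: that happens at a crank angle between 0.4 rad before and 0.75 rad beyond upright (beyond: leaning to +y of the centres).
- spare_disc: Bystander: a second disc lying flat, 64 mm diameter, 18 mm tall. Origin under its centre.
- wrench: Bystander: a steel wrench lying on the bench.
- tape: Bystander: a cardboard ring 90 mm across, 30 mm tall. Origin under its centre.
- bolt: Bystander: a loose steel bolt, about 60 mm long.
- carton: Bystander: a small closed carton 100 x 70 x 50 mm. Origin under its centre.
- grease_jar: Bystander: a closed jar 60 mm in diameter, 70 mm tall. Origin under its centre.

How it is judged:
On the way, in this order (a step that is already met when the one before it is completed fails the run):
1. the gauge slide is fully home (within 1.5 mm of its stop) (value of joint gauge_slide below 0.0015 m), for 0.2 s.
2. the high spot is at the plunger: its foot, borne by the disc, is within 0.25 mm of the farthest it can be carried (y of plunger_foot in the frame of centres above 0.03975 m and value of joint gauge_slide below 0.0015 m), for 0.3 s.
At the end, for the whole second after the job is handed in: The gauge slide is within 1.5 mm of its stop, and the disc, borne on by the plunger, stands still with its high spot at the plunger: the plunger foot is carried out to within 0.25 mm of the 40 mm that it reaches at the high spot (needle within 0.09 rad of its highest, disc within about 12 degrees) (all of step 2 and angular speed of spindle below 0.05 rad/s); the robot touches nothing.
It fails at once if the crank or spindle is handled with more than 60 N (both fingers' contact forces added) (contact force between the fingers and spindle above 60 N).
It fails at once if the gauge post is handled with more than 60 N (both fingers' contact forces added) (contact force between the fingers and slide_post above 60 N).
It fails at once if a bystander is shifted by more than 20 mm (distance of any of spare_disc, wrench, tape, bolt, carton, grease_jar from where it was at the start of the episode above 0.02 m).
It also fails if it takes over 67 s, if anything falls off the work surface, if the arm or the gripper's body presses on something with over 40 N, if the wrist force passes 120 N, or if a joint passes its speed limit or range.

## Working session

There is one attempt and no reset: what is moved stays moved. The work goes in short steps, Python scripts to look and compute and a tool call to move; the robot and the scene stay as the last step left them, time stands still between calls to the robot, and variables do not carry over. Pictures are saved under pics/ and viewed, and the job is handed in when it is done.

Besides the shell and the picture viewer there is one more tool, called after ">>>" as name(argument=value, ...), one argument or row to a line, values as JSON. step_arm: Moves the arm, as the interface text tells. Its arguments: {"type":"object","properties":{"xyz":{"type":"array"},"rotation":{"type":"array"},"grip":{"type":"number"},"force":{"type":"number"}},"required":["xyz","rotation"]}

```bash
ls; mkdir -p pics
python3 - <<'E'
from bench import r
import cv2,numpy as np
o=r.get_obs();print(o)
for n in ("scene","side","wrist"):
    f=r.grab_frame(n); cv2.imwrite(f"pics/{n}0.png",f["pixels"][:,:,::-1]); print(n,{k:np.round(v,4).tolist() for k,v in f.items() if k!="pixels"})
E
```

```text
pics
{'clock': 0.0, 'joints': array([-0.10813295,  0.47786187,  0.02230704,  1.55646293, -0.01148345,
        1.10929512, -0.08306176]), 'qvel': array([-5.39293985e-04, -8.23865091e-04,  2.45734577e-03, -8.45106756e-05,
        8.81877281e-04, -3.70726102e-04,  5.81527280e-05]), 'tau': array([-5.45967814e-04, -5.96443820e+01,  1.60769675e+00, -2.81194621e+01,
        1.24063640e-02,  9.39900521e-03,  2.20753498e-05]), 'tcp_pos': array([6.74726862e-01, 4.67471987e-05, 4.03678517e-01]), 'orientation': array([-1.57093916e+00,  1.38617635e-03,  1.58897398e-03]), 'contact_force': array([-0.27613036, -0.28340118, -0.71014701]), 'moment': array([ 0.07446486, -0.01060962, -0.0165444 ]), 'grip_width': 0.08556847376951125}
scene {'fx': 421.2023, 'fy': 421.2023, 'cx': 279.5148, 'cy': 212.5639, 'position': [0.8826, 0.5347, 1.0522], 'attitude': [-0.61, -2.8262, 0.8385]}
side {'fx': 394.853, 'fy': 394.853, 'cx': 277.2064, 'cy': 218.3488, 'position': [0.5035, -0.7329, 0.8145], 'attitude': [-2.3377, 0.1727, -0.0526]}
wrist {'fx': 325.1923, 'fy': 325.1923, 'cx': 273.225, 'cy': 212.4649, 'mount': [[1.0, -0.0006, 0.0012, 0.0001], [-0.0013, -0.2859, 0.9583, 0.0309], [-0.0003, -0.9583, -0.2859, 0.0742], [0.0, 0.0, 0.0, 1.0]]}
```

View pics/scene0.png

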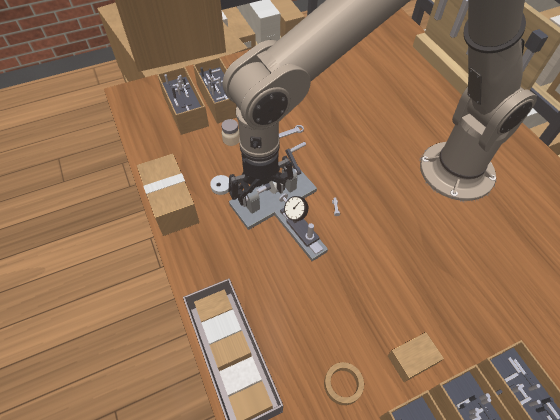

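View pics/side0.png

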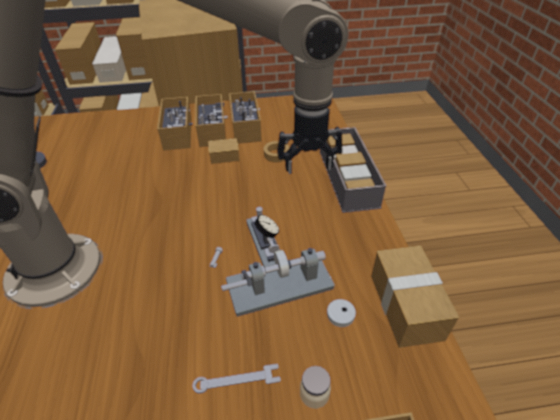

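View pics/wrist0.png

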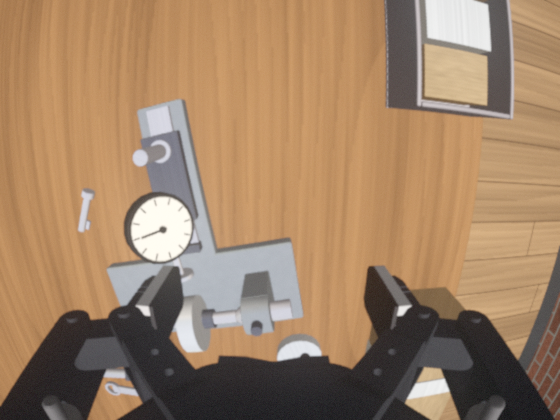

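```bash
cat > h.py <<'E'
import numpy as np,cv2
from scipy.spatial.transform import Rotation as R
def ray(f,u,v,pose=None):
    x=(u-f["cx"])/f["fx"];y=(v-f["cy"])/f["fy"]
    if "mount" in f:
        t=np.hypot(x,y);s=np.sin(t)/t if t>1e-9 else 1
        d=np.array([x*s,y*s,np.cos(t)]);M=np.asarray(f["mount"])
        Rw=R.from_rotvec(pose[1]).as_matrix()
        return np.asarray(pose[0])+Rw@M[:3,3],Rw@M[:3,:3]@d
    d=np.array([x,y,1.]);d/=np.linalg.norm(d)
    return np.asarray(f["position"]),R.from_rotvec(f["attitude"]).as_matrix()@d
def onz(ry,z):
    p,d=ry;return p+d*(z-p[2])/d[2]
def tri(rays):
    A=np.zeros((3,3));b=np.zeros(3)
    for p,d in rays:
        P=np.eye(3)-np.outer(d,d);A+=P;b+=P@p
    x=np.linalg.solve(A,b);return x,[np.linalg.norm((np.eye(3)-np.outer(d,d))@(x-p)) for p,d in rays]
def save(n,f,pose=None):
    import pickle;pickle.dump((f,pose),open(f"pics/{n}.pkl","wb"));cv2.imwrite(f"pics/{n}.png",f["pixels"][:,:,::-1])
def load(n):
    import pickle;return pickle.load(open(f"pics/{n}.pkl","rb"))
def grab(r,cam,n):
    o=r.get_obs();f=r.grab_frame(cam);save(n,f,(o["tcp_pos"],o["orientation"]) if cam=="wrist" else None);return f
def crop(n,x0,y0,x1,y1,k,out):
    im=cv2.imread(f"pics/{n}.png")[y0:y1,x0:x1];cv2.imwrite(f"pics/{out}.png",cv2.resize(im,None,fx=k,fy=k,interpolation=cv2.INTER_CUBIC))
E
python3 - <<'E'
from bench import r
from h import *
for c in("scene","side","wrist"): grab(r,c,c+"1")
crop("side1",200,190,360,330,5,"sc")
crop("wrist1",80,80,340,380,2,"wc")
crop("scene1",200,120,360,270,5,"cc")
E
```

```text
(no output)
```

View pics/sc.png

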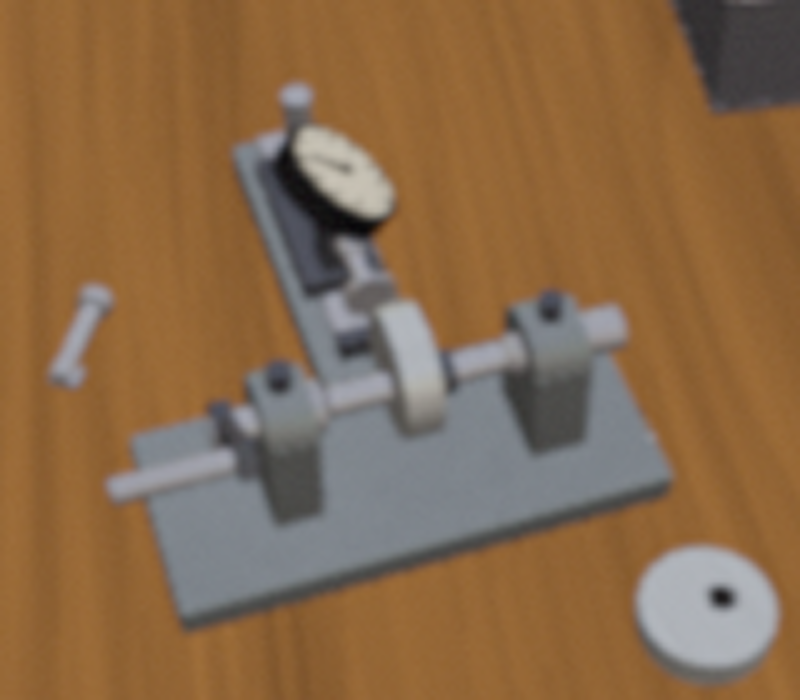

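View pics/wc.png

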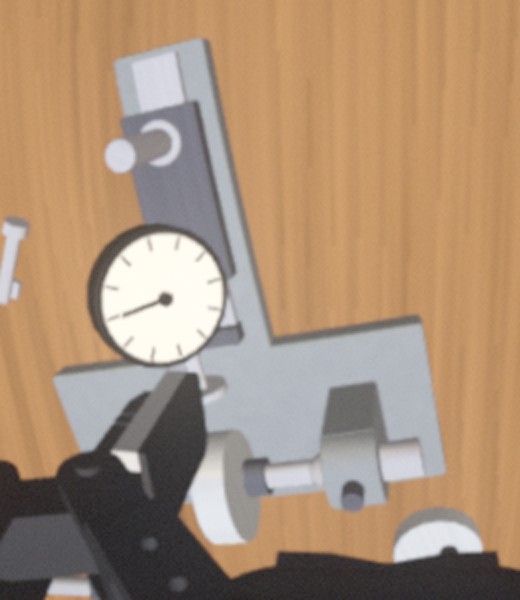

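View pics/cc.png

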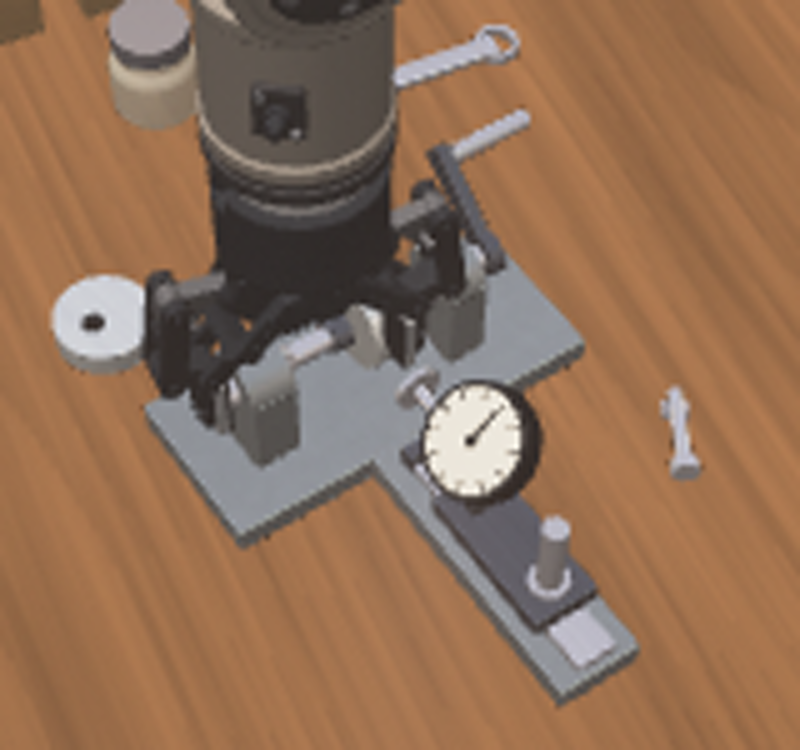

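Run:
```python
from h import *
np.set_printoptions(precision=4,suppress=True)
s,_=load("side1");c,_=load("scene1");w,p=load("wrist1")
def show(n,*rs): x,e=tri(rs);print(n,x,np.round(e,4))
S=lambda u,v:ray(s,200+u/5,190+v/5);C=lambda u,v:ray(c,200+u/5,120+v/5);W=lambda u,v:ray(w,80+u/2,80+v/2,p)
show("posttop",S(297,92),C(556,530),W(119,155));show("posttop2",C(556,530),W(119,155))
show("foot",C(549,582),W(160,143))
show("pintip",S(112,487),C(525,120));show("pinarm",S(232,462),C(452,152))
for n,q in dict(A=S(134,440),B=S(668,482),C=S(185,612),sceneNE=C(160,408),sceneN=C(243,535),sceneW=C(580,345),wNE=W(420,318),wSE=W(443,472),wNW=W(55,375)).items(): print(n,onz(q,.02))
for n,q in dict(sl=S(235,148),wl=W(115,62),wr=W(207,40),cl=C(635,650),cr=C(560,700)).items(): print(n,onz(q,.028))
show("discside",C(370,335),S(410,310))
```

```text
posttop [0.5547 0.0433 0.0962] [0.0004 0.0001 0.0004]
posttop2 [0.5547 0.0435 0.0967] [0.0002 0.0002]
foot [0.554  0.0425 0.0389] [0. 0.]
pintip [ 0.4473 -0.212   0.1121] [0. 0.]
pinarm [ 0.4991 -0.2066  0.1126] [0.0008 0.0008]
A [ 0.452  -0.1166  0.02  ]
B [ 0.7093 -0.1818  0.02  ]
C [ 0.4705 -0.2196  0.02  ]
sceneNE [ 0.7053 -0.1682  0.02  ]
sceneN [ 0.6938 -0.0662  0.02  ]
sceneW [ 0.4556 -0.1074  0.02  ]
wNE [ 0.6947 -0.0635  0.02  ]
wSE [ 0.712  -0.1723  0.02  ]
wNW [ 0.4545 -0.1076  0.02  ]
sl [0.5199 0.0756 0.028 ]
wl [0.5249 0.0884 0.028 ]
wr [0.5793 0.0966 0.028 ]
cl [0.5267 0.0951 0.028 ]
cr [0.5782 0.1055 0.028 ]
discside [ 0.5919 -0.1163  0.094 ] [0.0002 0.0002]
```

>>> step_arm(
  xyz=[
    [-0.05,0.03,0.03],
    [-0.13,0.1,0.09],
    [-0.22,0.17,0.15],
    [-0.3,0.23,0.21],
    [-0.38,0.29,0.26],
    [-0.42,0.32,0.29],
    [-0.43,0.33,0.29],
    [-0.43,0.33,0.29],
  ],
  rotation=[
    [0,-0.02,0],
    [0,-0.04,0],
    [0,-0.06,0],
    [0,-0.08,0],
    [0,-0.1,0],
    [0,-0.112,0],
    [0,-0.112,0],
    [0,-0.112,0],
  ],
  grip=1,
  force=20,
)

```text
clock: 1.3
tcp_pos: [0.5467, 0.0863, 0.3059]
orientation: [-1.567, -0.138, 0.137]
contact_force: [-0.2, -1.4, -0.4]
grip_width: -0.0001
```

Run:
```python
from bench import r
from h import *
np.set_printoptions(precision=4,suppress=True)
o=r.get_obs();print(o["clock"],o["tcp_pos"],o["orientation"],o["contact_force"],o["grip_width"])
for c in("scene","side","wrist"): grab(r,c,c+"2")
crop("scene2",200,120,360,270,5,"cc2")
crop("side2",200,170,360,320,5,"sc2")
```

```text
1.3 [0.5467 0.0863 0.3059] [-1.5668 -0.1375  0.1367] [-0.1725 -1.3689 -0.4232] -0.0001070163644974074
```

View pics/wrist2.png

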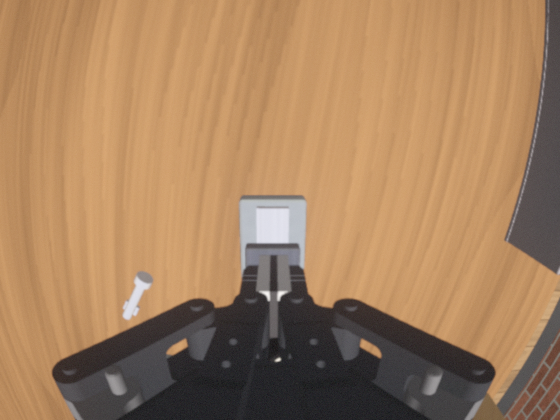

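View pics/cc2.png

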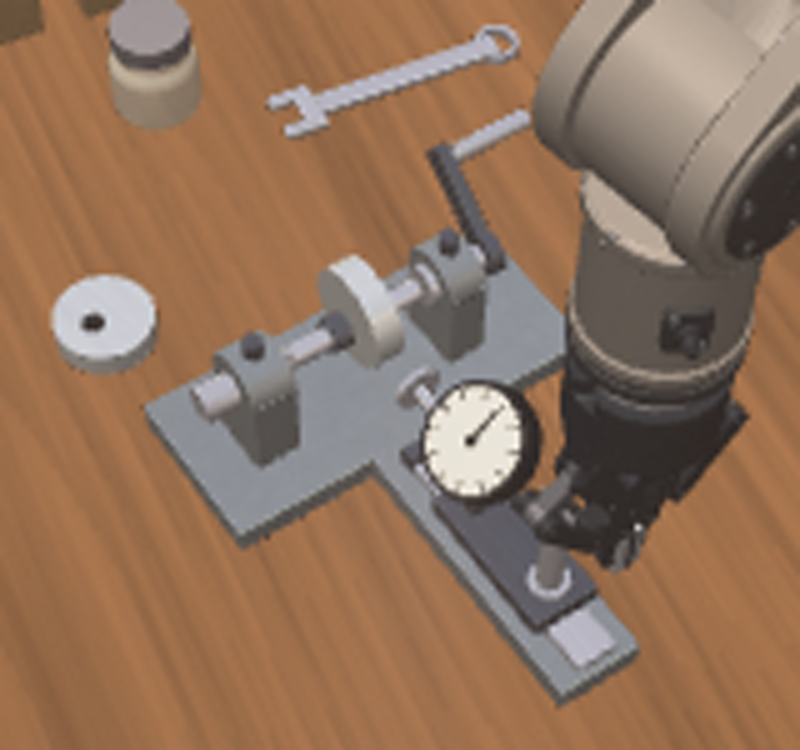

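View pics/sc2.png

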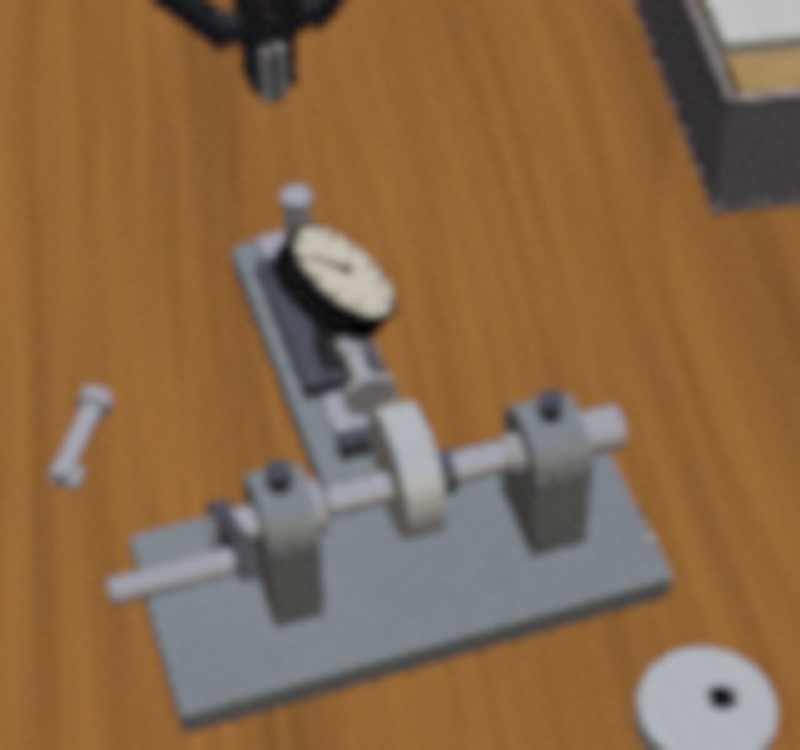

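>>> step_arm(
  xyz=[
    [0,0.05,0],
    [0,0.12,0],
    [0,0.19,0],
    [0,0.23,0],
    [0,0.237,0],
    [0,0.237,0],
  ],
  rotation=[
    [0,0,0],
    [0,0,0],
    [0,0,0],
    [0,0,0],
    [0,0,0],
    [0,0,0],
  ],
)

```text
clock: 2.2
tcp_pos: [0.5471, 0.0864, 0.2351]
orientation: [-1.566, -0.138, 0.136]
contact_force: [0.1, 0.7, -0.3]
grip_width: -0.0
```

>>> step_arm(
  xyz=[
    [0,0,-0.01],
    [0,0,-0.02],
    [0,0,-0.03],
    [0,0,-0.04],
    [0,0,-0.05],
    [0,0,-0.06],
    [0,0,-0.065],
    [0,0,-0.07],
  ],
  rotation=[
    [0,0,0],
    [0,0,0],
    [0,0,0],
    [0,0,0],
    [0,0,0],
    [0,0,0],
    [0,0,0],
    [0,0,0],
  ],
)

```text
clock: 3.2
tcp_pos: [0.5508, 0.0656, 0.2351]
orientation: [-1.566, -0.138, 0.136]
contact_force: [0.0, 0.7, 0.2]
grip_width: -0.0002
```

Run:
```python
from bench import r
from h import *
for c in("side","scene"): grab(r,c,c+"3")
crop("scene3",200,120,360,270,5,"cc3")
crop("side3",200,170,360,320,5,"sc3")
```

```text
(no output)
```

View pics/cc3.png

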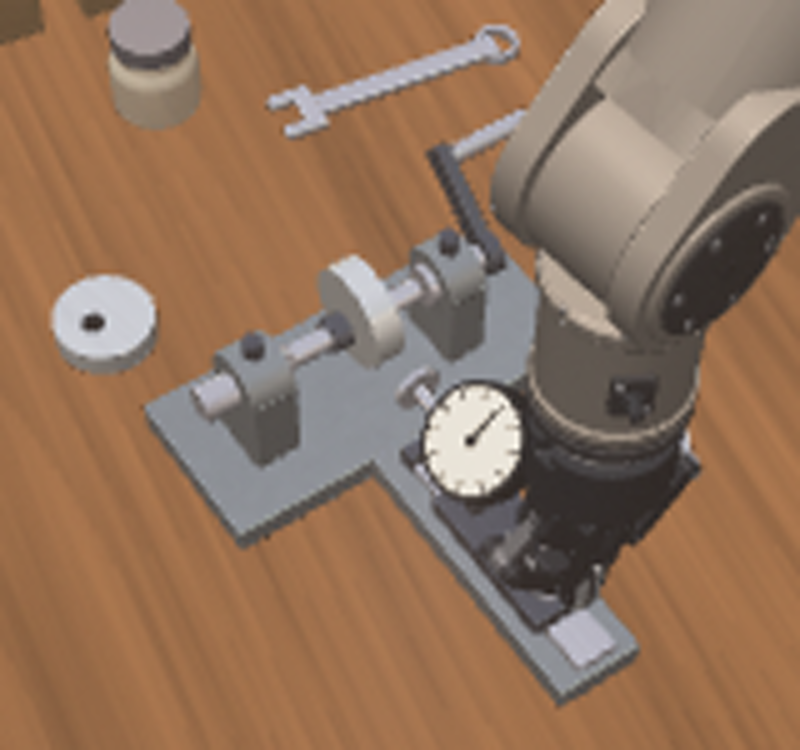

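View pics/sc3.png

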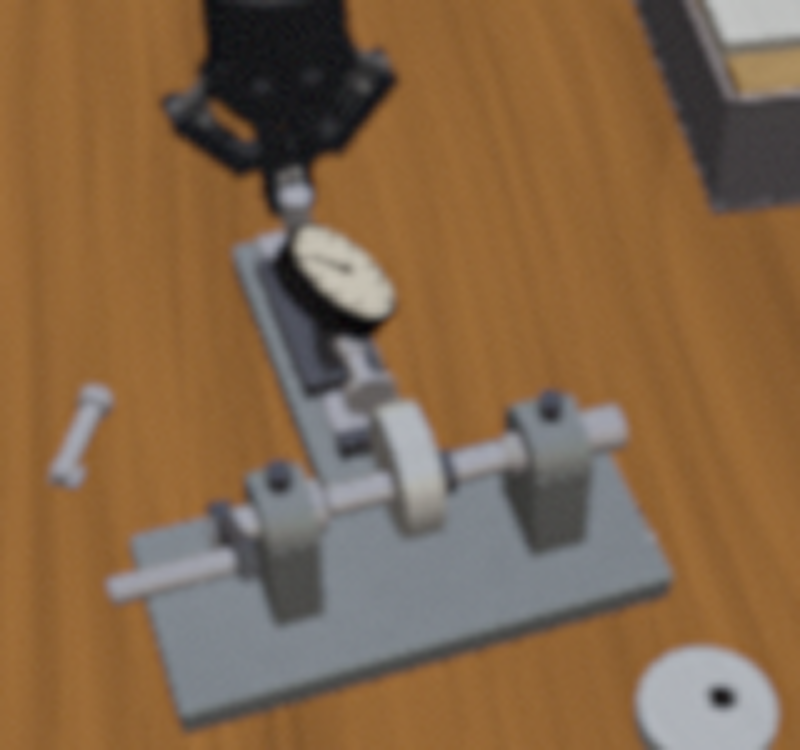

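>>> step_arm(
  xyz=[
    [0,0,-0.007],
    [0,0,-0.014],
    [0,0,-0.021],
    [0,0,-0.028],
    [0,0,-0.034],
    [0,0,-0.04],
    [0,0,-0.046],
    [0,0,-0.052],
  ],
  rotation=[
    [0,0,0],
    [0,0,0],
    [0,0,0],
    [0,0,0],
    [0,0,0],
    [0,0,0],
    [0,0,0],
    [0,0,0],
  ],
)

```text
clock: 4.3
tcp_pos: [0.5535, 0.0501, 0.2351]
orientation: [-1.567, -0.138, 0.136]
contact_force: [-1.4, 4.2, 0.7]
grip_width: 0.0002
```

Run:
```python
from bench import r
from h import *
for c in("side","scene"): grab(r,c,c+"4")
crop("scene4",200,120,360,270,5,"cc4")
crop("side4",200,170,360,320,5,"sc4")
```

```text
(no output)
```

View pics/cc4.png

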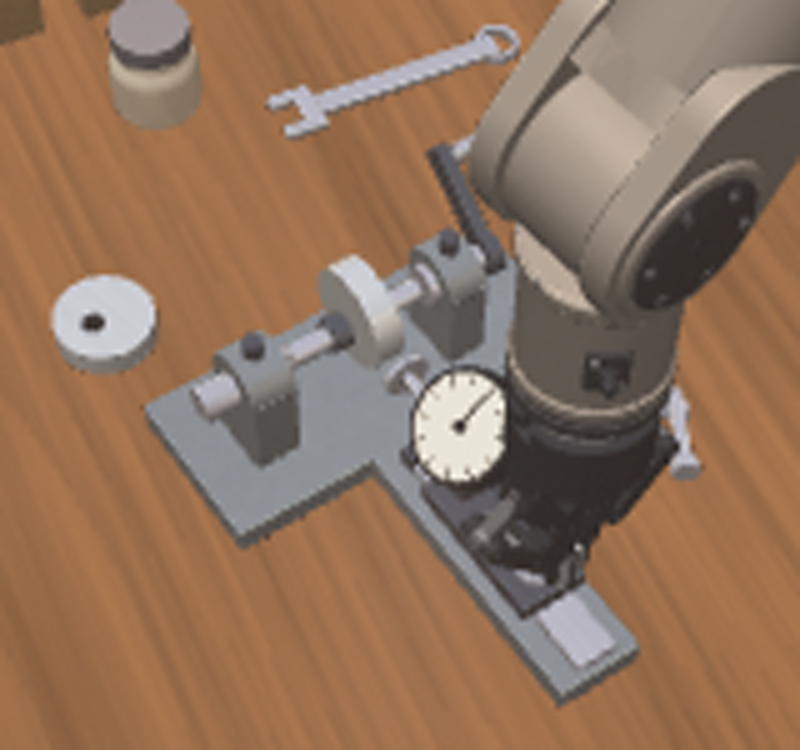

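>>> step_arm(
  xyz=[
    [0,0,-0.006],
    [0,0,-0.012],
    [0,0,-0.018],
    [0,0,-0.024],
    [0,0,-0.03],
    [0,0,-0.036],
    [0,0,-0.042],
  ],
  rotation=[
    [0,0,0],
    [0,0,0],
    [0,0,0],
    [0,0,0],
    [0,0,0],
    [0,0,0],
    [0,0,0],
  ],
)

```text
clock: 5.28
tcp_pos: [0.5557, 0.0372, 0.2351]
orientation: [-1.567, -0.137, 0.135]
contact_force: [-1.2, 3.8, 0.0]
grip_width: -0.0001
```

Run:
```python
from bench import r
from h import *
for c in("side","scene"): grab(r,c,c+"5")
crop("scene5",200,120,360,270,5,"cc5")
crop("side5",200,170,360,320,5,"sc5")
```

```text
(no output)
```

View pics/cc5.png

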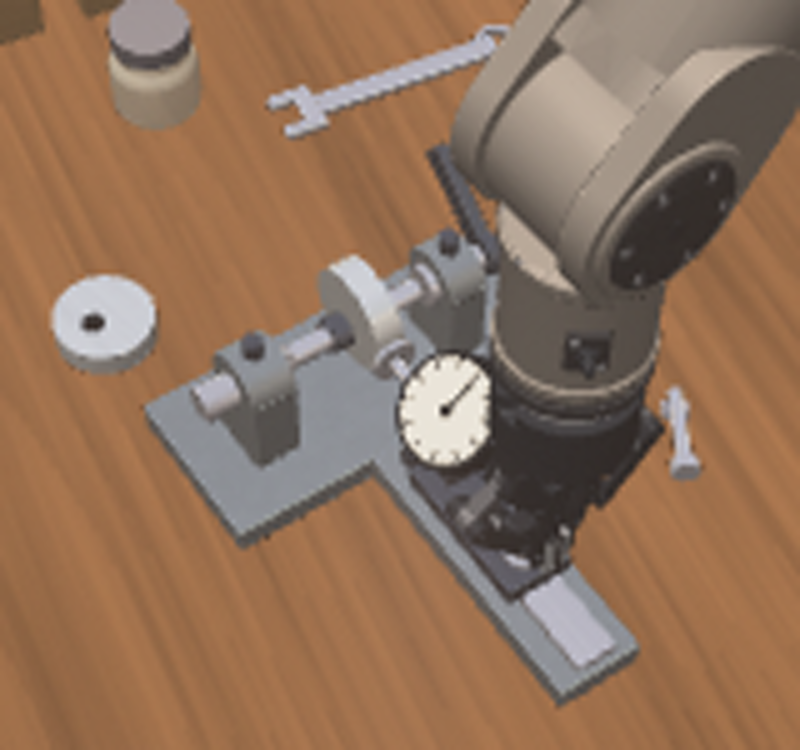

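View pics/sc5.png

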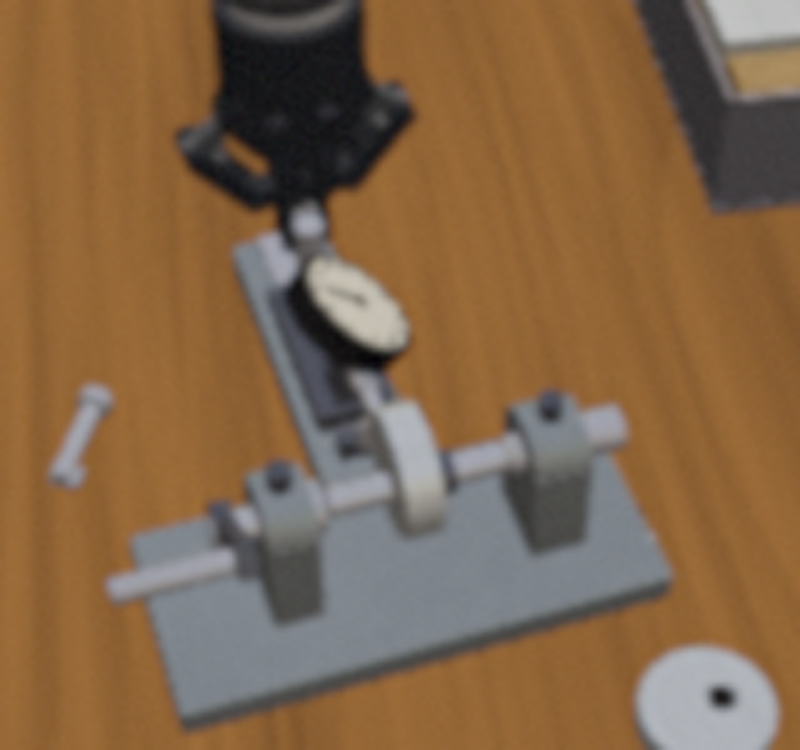

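>>> step_arm(
  xyz=[
    [0,0,-0.005],
    [0,0,-0.01],
    [0,0,-0.015],
    [0,0,-0.02],
    [0,0,-0.025],
  ],
  rotation=[
    [0,0,0],
    [0,0,0],
    [0,0,0],
    [0,0,0],
    [0,0,0],
  ],
)

```text
clock: 6.0
tcp_pos: [0.5566, 0.0327, 0.2352]
orientation: [-1.563, -0.139, 0.138]
contact_force: [-4.9, 14.9, 2.7]
grip_width: 0.0002
```

Run:
```python
from bench import r
from h import *
for c in("side","scene"): grab(r,c,c+"6")
crop("scene6",200,120,360,270,5,"cc6")
crop("side6",240,200,320,270,10,"sc6")
```

```text
(no output)
```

View pics/cc6.png

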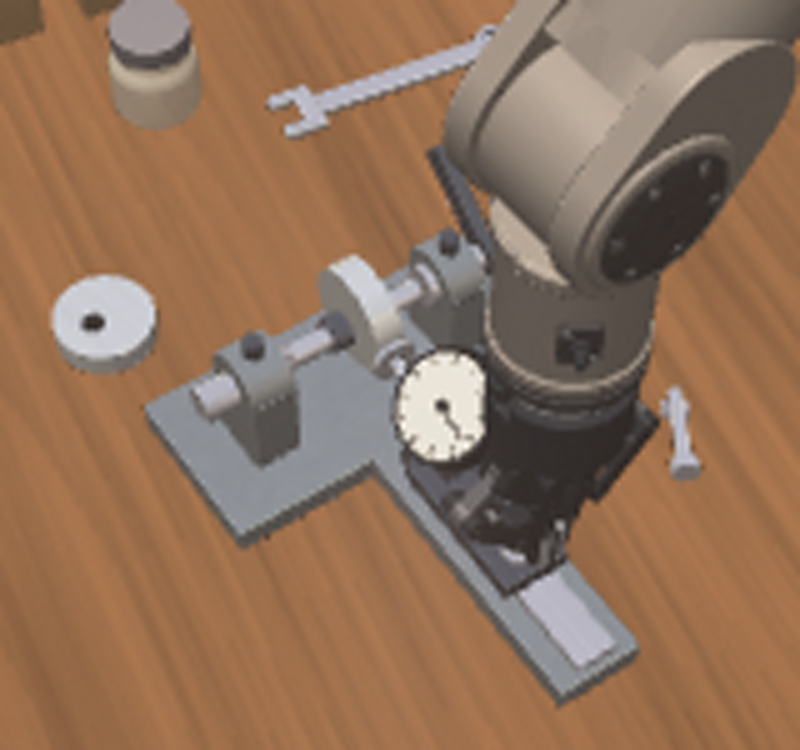

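View pics/sc6.png

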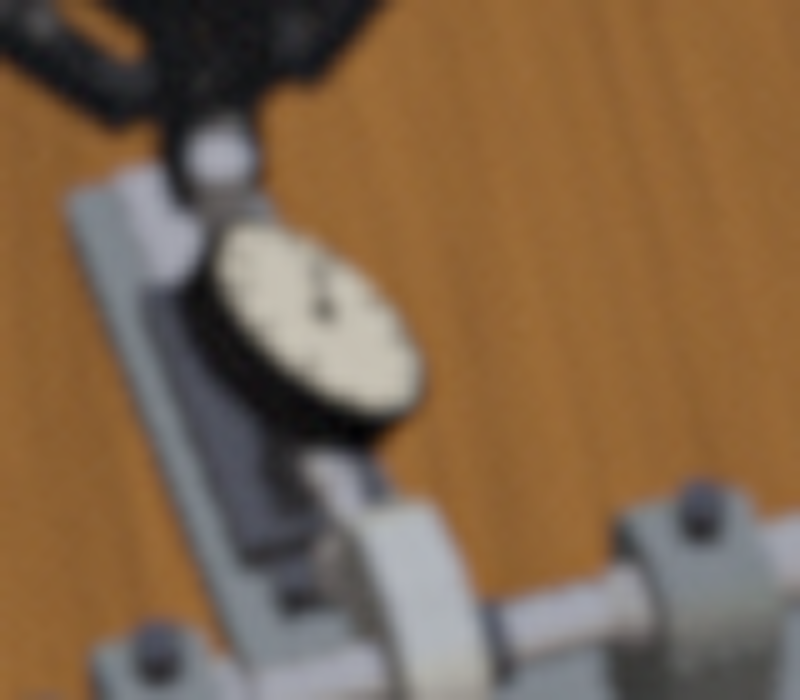

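>>> step_arm(
  xyz=[
    [0,0,-0.008],
    [0,0,-0.012],
    [0,0,-0.012],
    [0,0,-0.012],
  ],
  rotation=[
    [0,0,0],
    [0,0,0],
    [0,0,0],
    [0,0,0],
  ],
)

```text
clock: 6.6
tcp_pos: [0.5567, 0.0323, 0.2352]
orientation: [-1.56, -0.141, 0.141]
contact_force: [-4.2, 11.8, 3.3]
grip_width: 0.0001
```

Run:
```python
from bench import r
from h import *
for c in("side","scene"): grab(r,c,c+"7")
crop("scene7",260,170,320,230,10,"cc7")
crop("scene6",260,170,320,230,10,"cc6b")
```

```text
(no output)
```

View pics/cc7.png

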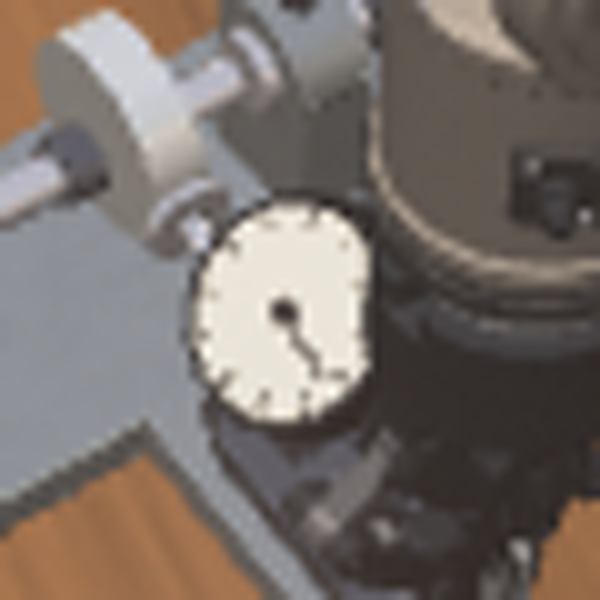

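View pics/cc6b.png

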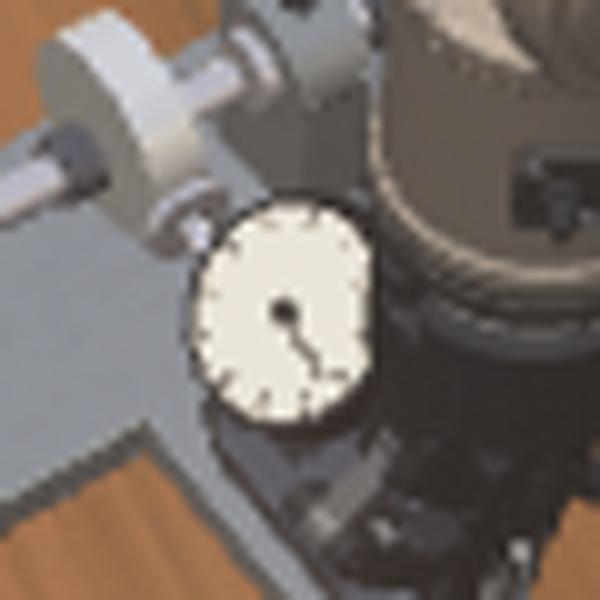

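>>> step_arm(
  xyz=[
    [0,0,0.015],
    [0,0,0.04],
    [0,-0.05,0.05],
    [0,-0.14,0.05],
    [0,-0.24,0.05],
    [0,-0.31,0.04],
    [0,-0.32,0.0],
    [-0.05,-0.32,-0.08],
    [-0.11,-0.32,-0.18],
    [-0.17,-0.32,-0.29],
    [-0.23,-0.32,-0.4],
    [-0.29,-0.32,-0.51],
    [-0.35,-0.32,-0.61],
    [-0.39,-0.32,-0.69],
    [-0.42,-0.32,-0.73],
    [-0.42,-0.32,-0.744],
    [-0.42,-0.32,-0.744],
  ],
  rotation=[
    [0,0,0],
    [0,0,0],
    [0,0,0],
    [0,0,0],
    [0,-0.02,0],
    [0,-0.1,0],
    [0,-0.2,0],
    [0,-0.3,0],
    [0,-0.4,0],
    [0,-0.5,0],
    [0,-0.6,0],
    [0,-0.7,0],
    [0,-0.8,0],
    [0,-0.9,0],
    [0,-1.0,0],
    [0,-1.0,0],
    [0,-1.0,0],
  ],
)

```text
clock: 8.82
tcp_pos: [0.4729, -0.2105, 0.3302]
orientation: [-1.117, -1.341, 1.332]
contact_force: [0.3, 0.0, 0.1]
grip_width: -0.0001
```

>>> step_arm(
  xyz=[
    [0,0,0],
    [0,0,0],
    [0,0,0],
  ],
  rotation=[
    [0,0,0],
    [0,0,0],
    [0,0,0],
  ],
  grip=0.55,
)

```text
clock: 9.2
tcp_pos: [0.473, -0.21, 0.3303]
orientation: [-1.117, -1.341, 1.333]
contact_force: [-0.6, 0.1, 0.4]
grip_width: 0.0384
```

Run:
```python
from bench import r
from h import *
np.set_printoptions(precision=4,suppress=True)
o=r.get_obs();print(o["clock"],o["tcp_pos"],R.from_rotvec(o["orientation"]).as_matrix(),o["contact_force"],o["joints"])
for c in("side","scene","wrist"): grab(r,c,c+"8")
crop("scene8",220,110,340,230,6,"cc8")
crop("side8",200,170,360,320,5,"sc8")
```

```text
9.2 [ 0.473  -0.21    0.3303] [[-0.1752  0.0003 -0.9845]
 [ 0.9845  0.0062 -0.1752]
 [ 0.006  -1.     -0.0014]] [-0.6397  0.1016  0.4413] [ 0.5414  0.3273 -0.2904  1.9851  0.1151  0.8466  1.936 ]
```

View pics/cc8.png

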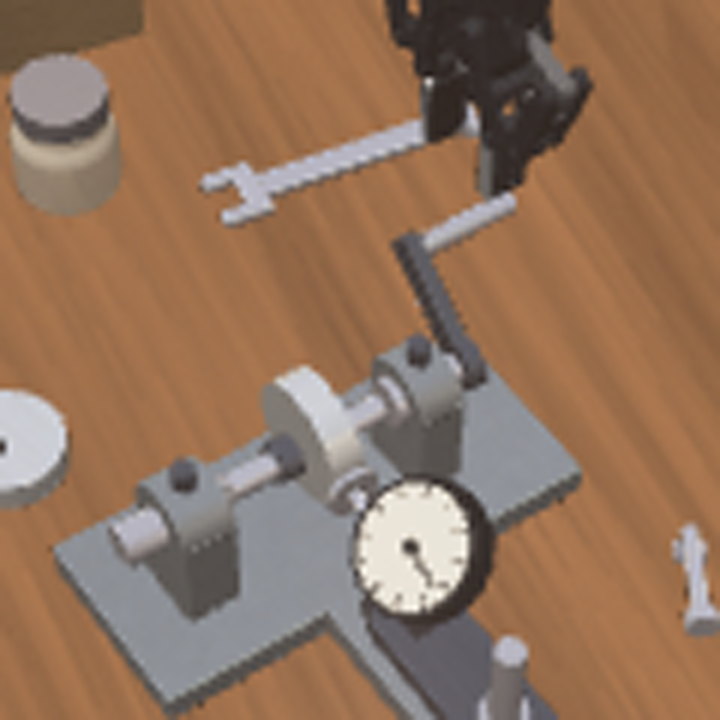

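View pics/sc8.png

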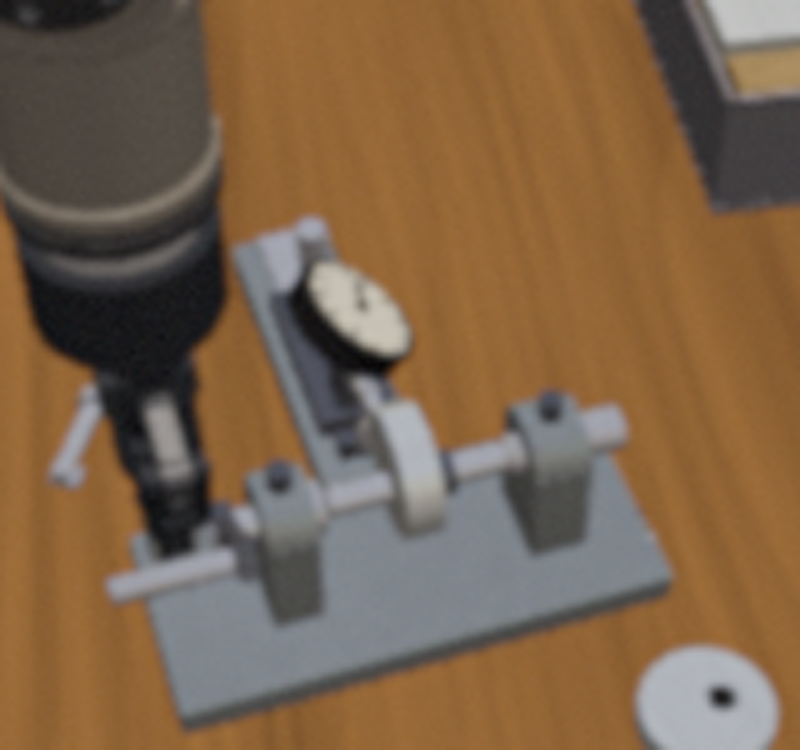

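View pics/wrist8.png

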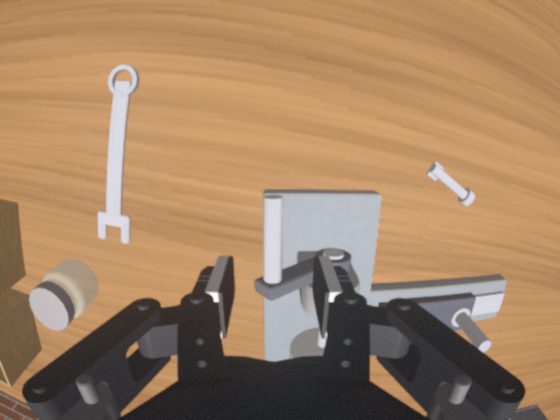

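Run:
```python
from h import *
np.set_printoptions(precision=4,suppress=True)
s,_=load("side8");c,_=load("scene8");w,p=load("wrist8")
Rw=R.from_rotvec(p[1]).as_matrix()
for n,a in dict(tip=[ray(w,273,198,p),ray(c,220+513/6,110+203/6),ray(s,200+113/5,170+587/5)],arm=[ray(w,273,281,p),ray(c,220+424/6,110+245/6),ray(s,200+232/5,170+561/5)]).items():
    for q in (a,a[:2],a[1:]):
        x,e=tri(q);print(n,x,np.round(e,4),Rw.T@(x-p[0]))
```

```text
tip [ 0.4471 -0.212   0.1127] [0.0006 0.0013 0.0007] [0.0015 0.2175 0.026 ]
tip [ 0.4468 -0.2117  0.1133] [0.0009 0.0009] [0.0018 0.2169 0.0262]
tip [ 0.4468 -0.2118  0.1124] [0.001 0.001] [0.0017 0.2178 0.0263]
arm [ 0.5    -0.2041  0.1133] [0.0023 0.0015 0.0022] [-0.0001  0.217  -0.0275]
arm [ 0.5    -0.2025  0.1161] [0.0006 0.0006] [ 0.0016  0.2142 -0.0277]
arm [ 0.4989 -0.2054  0.1118] [0.001 0.001] [-0.0011  0.2184 -0.0262]
```

>>> step_arm(
  xyz=[
    [0,0.04,0],
    [0,0.1,0],
    [0,0.16,0],
    [0,0.21,0],
    [0.003,0.233,0],
    [0.003,0.233,0],
  ],
  rotation=[
    [0,0,0],
    [0,0,0],
    [0,0,0],
    [0,0,0],
    [0,0,0],
    [0,0,0],
  ],
)

```text
clock: 10.1
tcp_pos: [0.4727, -0.2088, 0.2599]
orientation: [-1.116, -1.341, 1.333]
contact_force: [0.5, 0.5, 0.6]
grip_width: 0.0386
```

Run:
```python
from bench import r
from h import *
for c in("scene","wrist"): grab(r,c,c+"9")
crop("scene9",220,110,340,230,6,"cc9")
```

```text
(no output)
```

View pics/cc9.png

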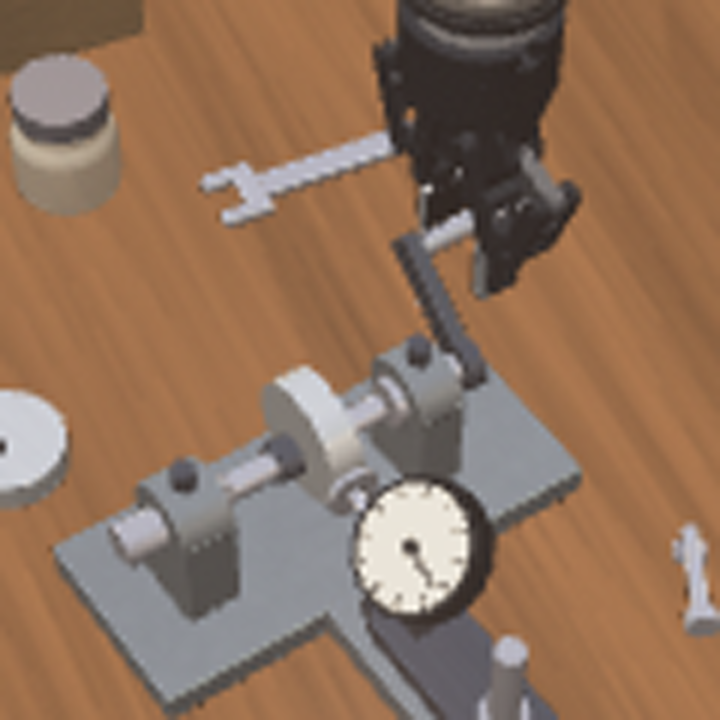

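View pics/wrist9.png

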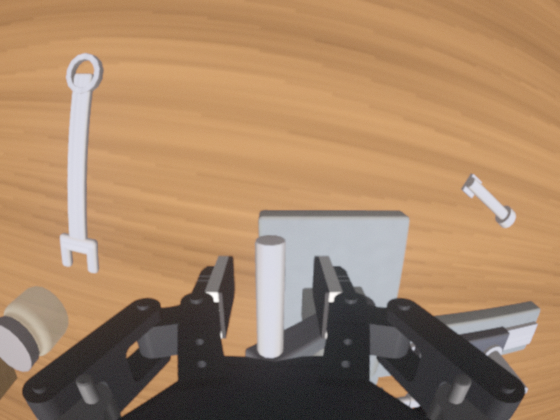

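>>> step_arm(
  xyz=[
    [0,0,0],
    [0.01,0,0],
    [0.02,0,0],
    [0.03,-0.01,0],
    [0.04,-0.018,0],
    [0.05,-0.026,0],
    [0.06,-0.034,0],
    [0.07,-0.041,0],
    [0.077,-0.047,0],
    [0.077,-0.047,0],
  ],
  rotation=[
    [0,0,0],
    [0,0,0],
    [0,0,0],
    [0,0,0],
    [0,0,0],
    [0,0,0],
    [0,0,0],
    [0,0,0],
    [0,0,0],
    [0,0,0],
  ],
  grip=0.72,
)

```text
clock: 11.45
tcp_pos: [0.4694, -0.1882, 0.2762]
orientation: [-1.123, -1.34, 1.333]
contact_force: [0.0, -6.5, 5.9]
grip_width: 0.024
```

```bash
cat > look.py <<'E'
import sys
from bench import r
from h import *
n=sys.argv[1]
o=r.get_obs();print(o["clock"],np.round(o["tcp_pos"],4),np.round(o["contact_force"],1))
for c in("scene","wrist"): grab(r,c,c+n)
a=cv2.imread(f"pics/scene{n}.png")
A=cv2.resize(a[180:225,265:310],(500,500),interpolation=cv2.INTER_CUBIC)
B=cv2.resize(cv2.imread(f"pics/wrist{n}.png")[200:380,200:500],(300,180))
C=cv2.resize(a[110:190,230:350],(300,200))
cv2.imwrite(f"pics/v{n}.png",np.hstack([A,np.vstack([B,C,np.zeros((120,300,3),np.uint8)])]))
E
python3 look.py 10
```

```text
11.45 [ 0.4694 -0.1882  0.2762] [ 0.  -6.5  5.9]
```

View pics/v10.png

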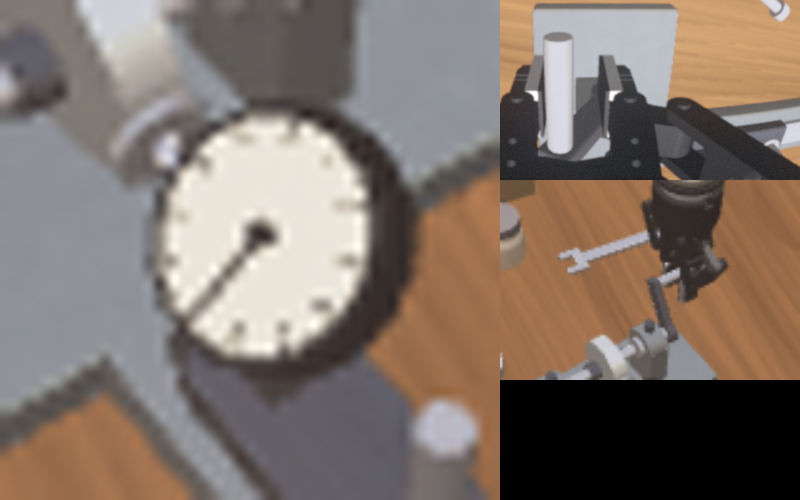

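>>> step_arm(
  xyz=[
    [0.01,-0.005,0],
    [0.02,-0.01,0],
    [0.03,-0.014,0],
    [0.04,-0.018,0],
    [0.05,-0.021,0],
    [0.06,-0.023,0],
    [0.06,-0.023,0],
  ],
  rotation=[
    [0,0,0],
    [0,0,0],
    [0,0,0],
    [0,0,0],
    [0,0,0],
    [0,0,0],
    [0,0,0],
  ],
)

```text
clock: 12.42
tcp_pos: [0.4664, -0.17, 0.2832]
orientation: [-1.123, -1.341, 1.333]
contact_force: [1.0, -2.4, 1.9]
grip_width: 0.0243
```

```bash
python3 look.py 11
```

```text
12.425 [ 0.4664 -0.17    0.2832] [ 1.  -2.4  1.9]
```

View pics/v11.png

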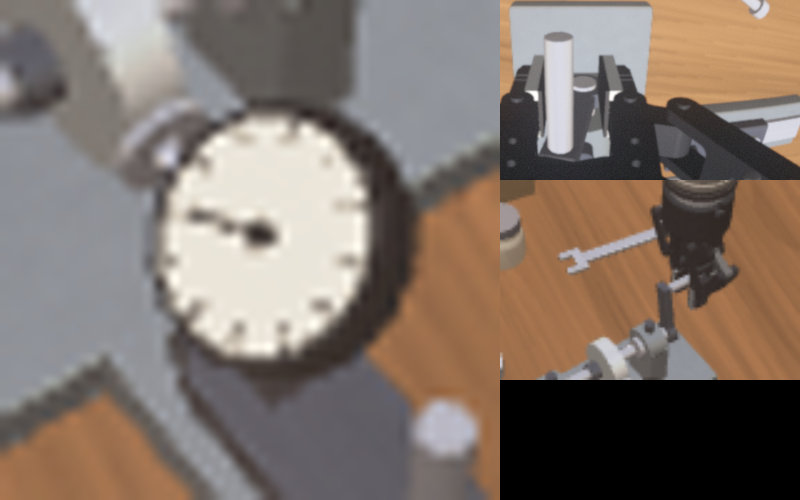

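>>> step_arm(
  xyz=[
    [0.01,-0.003,0],
    [0.02,-0.005,0],
    [0.03,-0.006,0],
    [0.04,-0.007,0],
    [0.045,-0.007,0],
    [0.045,-0.007,0],
  ],
  rotation=[
    [0,0,0],
    [0,0,0],
    [0,0,0],
    [0,0,0],
    [0,0,0],
    [0,0,0],
  ],
)

```text
clock: 13.28
tcp_pos: [0.4638, -0.1564, 0.2849]
orientation: [-1.121, -1.341, 1.333]
contact_force: [0.0, -1.5, 0.3]
grip_width: 0.0239
```

```bash
python3 look.py 12
cat > nd.py <<'E'
import sys
from h import *
for n in sys.argv[1:]:
    f,_=load("scene"+n);_,p=load("wrist"+n) if n not in("2",) else (0,None)
    im=f["pixels"][180:225,265:310]
    k=cv2.resize(im,None,fx=8,fy=8,interpolation=cv2.INTER_CUBIC).astype(float)
    m=((k[:,:,0]>190)&(k[:,:,1]>185)&(k[:,:,2]>165)).astype(np.uint8)
    c=max(cv2.findContours(m,cv2.RETR_EXTERNAL,cv2.CHAIN_APPROX_NONE)[0],key=cv2.contourArea)
    (cx,cy),(a,b),t=cv2.fitEllipse(cv2.convexHull(c))
    # unwarp ellipse to circle keeping image directions (symmetric map)
    T=R.from_euler('z',t,degrees=True).as_matrix()[:2,:2];A=T@np.diag([2/a,2/b])@T.T
    g=k.mean(2);yy,xx=np.mgrid[:g.shape[0],:g.shape[1]]
    q=np.stack([xx-cx,yy-cy],-1)@A.T;rr=np.hypot(q[...,0],q[...,1]);th=np.arctan2(q[...,1],q[...,0])
    s=(rr>.25)&(rr<.6);w=np.clip(190-g,0,None)*s
    ang=np.arctan2((w*np.sin(th)).sum(),(w*np.cos(th)).sum())
    print(n,"ellipse",np.round([cx,cy,a,b,t],1),"needle",round(ang,3),"tcp",np.round(p[0],4) if p else None)
E
python3 nd.py 8 9 10 11 12
```

```text
13.275 [ 0.4638 -0.1564  0.2849] [ 0.  -1.5  0.3]
8 ellipse [190.4 169.6 144.6 171.6  13.7] needle 1.087 tcp [ 0.4729 -0.2102  0.3302]
9 ellipse [190.4 169.6 144.5 171.7  13.8] needle 1.086 tcp [ 0.4729 -0.2089  0.2604]
10 ellipse [190.4 169.6 144.7 171.4  13.8] needle 2.446 tcp [ 0.4694 -0.1883  0.2761]
11 ellipse [190.4 169.6 144.7 171.3  13.7] needle -2.859 tcp [ 0.4664 -0.17    0.283 ]
12 ellipse [190.4 169.7 144.4 171.5  13.5] needle -2.324 tcp [ 0.4638 -0.1564  0.2848]
```

View pics/v12.png

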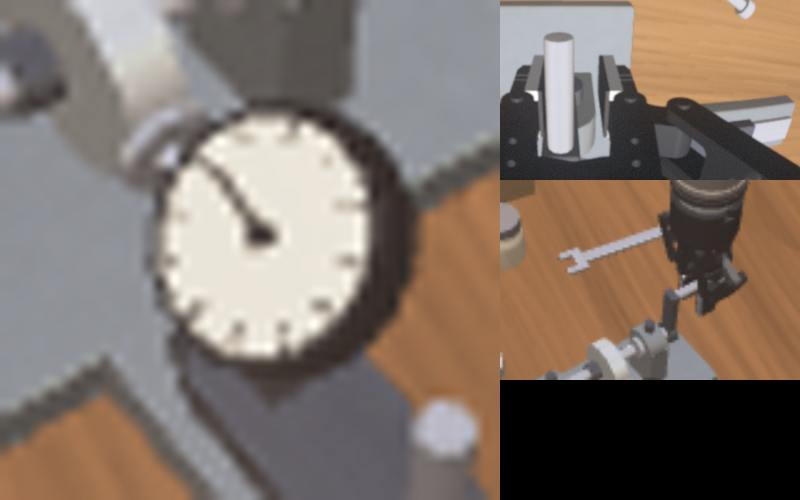

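>>> step_arm(
  xyz=[
    [0.01,0,0],
    [0.02,0,0],
    [0.03,0.002,0],
    [0.04,0.004,0],
    [0.05,0.006,0],
    [0.055,0.008,0],
    [0.055,0.008,0],
  ],
  rotation=[
    [0,0,0],
    [0,0,0],
    [0,0,0],
    [0,0,0],
    [0,0,0],
    [0,0,0],
    [0,0,0],
  ],
)

```text
clock: 14.25
tcp_pos: [0.4607, -0.1398, 0.2822]
orientation: [-1.12, -1.341, 1.333]
contact_force: [0.4, 0.1, 0.1]
grip_width: 0.0238
```

```bash
python3 look.py 13;python3 nd.py 13
```

```text
14.25 [ 0.4607 -0.1398  0.2822] [0.4 0.1 0.1]
13 ellipse [190.4 169.7 144.6 171.4  13.6] needle -1.856 tcp [ 0.4607 -0.1398  0.2823]
```

>>> step_arm(
  xyz=[
    [0.01,0.004,0],
    [0.02,0.009,0],
    [0.028,0.013,0],
    [0.028,0.013,0],
    [0.028,0.013,0],
  ],
  rotation=[
    [0,0,0],
    [0,0,0],
    [0,0,0],
    [0,0,0],
    [0,0,0],
  ],
)

```text
clock: 14.98
tcp_pos: [0.4591, -0.1313, 0.2782]
orientation: [-1.119, -1.341, 1.333]
contact_force: [0.3, 0.2, -0.4]
grip_width: 0.0238
```

```bash
python3 look.py 14;python3 nd.py 14
```

```text
14.975 [ 0.4591 -0.1313  0.2782] [ 0.3  0.2 -0.4]
14 ellipse [190.4 169.6 144.7 171.4  13.8] needle -1.711 tcp [ 0.4591 -0.1314  0.2782]
```

View pics/v14.png

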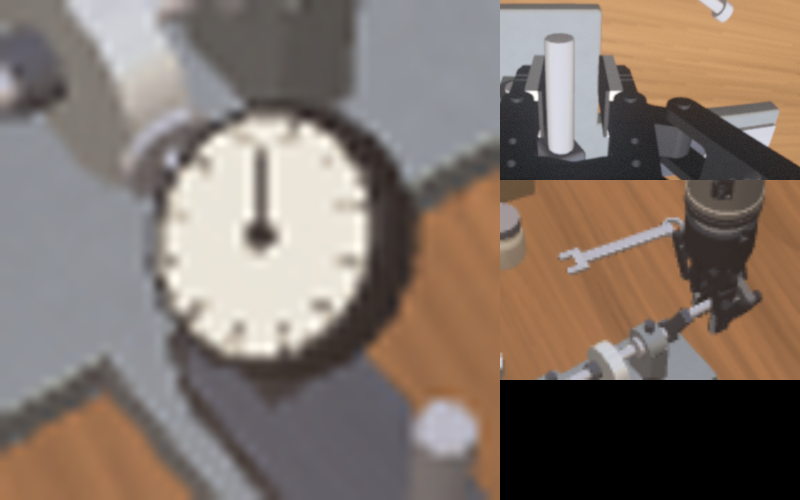

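Run:
```python
import numpy as np
from scipy.optimize import least_squares
O=np.array([.5945,-.139]);Y=np.array([-.175,.9846])
P=np.array([[.4694,-.1883],[.4664,-.17],[.4638,-.1564],[.4607,-.1398],[.4591,-.1314]])
n=np.array([2.446,3.424,3.959,4.427,4.572])
y=(P-O)@Y
for A in(4,None):
    f=lambda q:q[0]+(A or 4)*np.cos(np.arcsin((y-q[1])/.06)-q[2])-n
    s=least_squares(f,[1,.006,.5]);print(s.x,s.fun,"target y tool",np.sin(s.x[2])*.06+s.x[1],"now",y[-1])
for off in(.004,.006,.008):
    f=lambda q:q[0]+4*np.cos(np.arcsin((y-off)/.06)-q[1])-n
    s=least_squares(f,[1,.5]);print(off,s.x,s.fun,np.sin(s.x[1])*.06+off)
```

```text
[ 0.54896084 -0.00929492  0.78888678] [-0.01984968 -0.0007666   0.02981642  0.01854928 -0.02774942] target y tool 0.03327923392833088 now 0.031177960000000025
[ 0.54896084 -0.00929492  0.78888678] [-0.01984968 -0.0007666   0.02981642  0.01854928 -0.02774942] target y tool 0.03327923392833088 now 0.031177960000000025
0.004 [0.54850366 0.55456464] [-0.04998523  0.03014875  0.0496904   0.00790606 -0.03775999] 0.035594394310753424
0.006 [0.54410867 0.51622243] [-0.05756907  0.03722545  0.05529549  0.00676992 -0.04172178] 0.03561590110224613
0.008 [0.5384143  0.47676299] [-0.06612916  0.04521894  0.06170583  0.00563027 -0.04642588] 0.035534333252095034
```

>>> step_arm(
  xyz=[
    [0.008,0.004,0],
    [0.016,0.008,0],
    [0.016,0.008,0],
    [0.016,0.008,0],
  ],
  rotation=[
    [0,0,0],
    [0,0,0],
    [0,0,0],
    [0,0,0],
  ],
)

```text
clock: 15.58
tcp_pos: [0.4582, -0.1265, 0.2758]
orientation: [-1.119, -1.341, 1.333]
contact_force: [0.8, -0.5, -0.2]
grip_width: 0.0238
```

```bash
python3 look.py 15;python3 nd.py 15
```

```text
15.575 [ 0.4582 -0.1265  0.2758] [ 0.8 -0.5 -0.2]
15 ellipse [190.3 169.7 144.7 171.4  13.6] needle -1.715 tcp [ 0.4582 -0.1265  0.2758]
```

>>> step_arm(
  xyz=[
    [0.008,0.005,0],
    [0.016,0.01,0],
    [0.016,0.01,0],
    [0.016,0.01,0],
  ],
  rotation=[
    [0,0,0],
    [0,0,0],
    [0,0,0],
    [0,0,0],
  ],
)

```text
clock: 16.18
tcp_pos: [0.4573, -0.1216, 0.2727]
orientation: [-1.118, -1.341, 1.333]
contact_force: [-0.1, -0.4, -0.3]
grip_width: 0.0241
```

```bash
python3 look.py 16;python3 nd.py 16
```

```text
16.175 [ 0.4573 -0.1216  0.2727] [-0.1 -0.4 -0.3]
16 ellipse [190.4 169.6 144.8 171.4  13.8] needle -1.715 tcp [ 0.4573 -0.1216  0.2727]
```

>>> step_arm(
  xyz=[
    [0.008,0.006,0],
    [0.016,0.012,0],
    [0.016,0.012,0],
    [0.016,0.012,0],
  ],
  rotation=[
    [0,0,0],
    [0,0,0],
    [0,0,0],
    [0,0,0],
  ],
)

```text
clock: 16.77
tcp_pos: [0.4564, -0.1168, 0.2691]
orientation: [-1.118, -1.341, 1.333]
contact_force: [1.3, -1.5, -1.5]
grip_width: 0.024
```

```bash
python3 look.py 17;python3 nd.py 17
```

```text
16.775 [ 0.4564 -0.1168  0.2691] [ 1.3 -1.5 -1.5]
17 ellipse [190.4 169.6 144.7 171.4  13.8] needle -1.712 tcp [ 0.4564 -0.1168  0.2691]
```

View pics/v17.png

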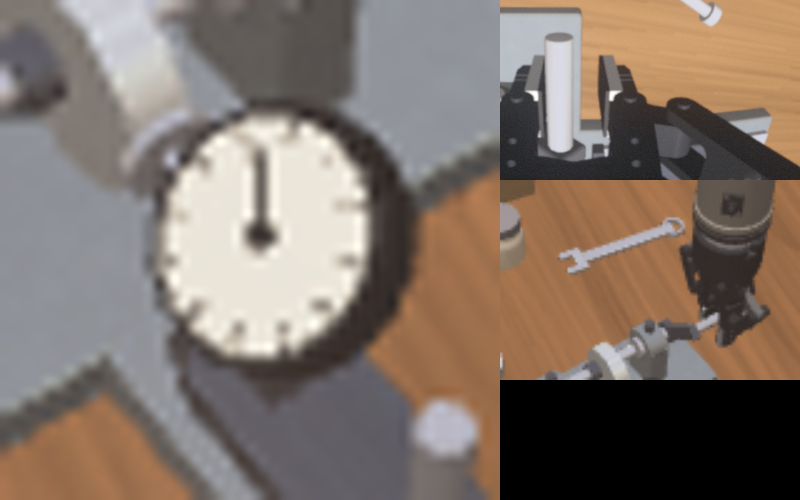

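>>> step_arm(
  xyz=[
    [0.008,0.008,0],
    [0.015,0.015,0],
    [0.015,0.015,0],
    [0.015,0.015,0],
  ],
  rotation=[
    [0,0,0],
    [0,0,0],
    [0,0,0],
    [0,0,0],
  ],
)

```text
clock: 17.38
tcp_pos: [0.4555, -0.1122, 0.2646]
orientation: [-1.117, -1.341, 1.333]
contact_force: [0.9, -0.8, -0.7]
grip_width: 0.0238
```

```bash
python3 look.py 18;python3 nd.py 18
```

```text
17.375 [ 0.4555 -0.1122  0.2646] [ 0.9 -0.8 -0.7]
18 ellipse [190.4 169.7 144.7 171.3  13.6] needle -1.856 tcp [ 0.4555 -0.1122  0.2646]
```

>>> step_arm(
  xyz=[
    [0.008,0.01,0],
    [0.013,0.017,0],
    [0.013,0.017,0],
    [0.013,0.017,0],
  ],
  rotation=[
    [0,0,0],
    [0,0,0],
    [0,0,0],
    [0,0,0],
  ],
)

```text
clock: 17.98
tcp_pos: [0.4548, -0.1082, 0.2595]
orientation: [-1.117, -1.341, 1.333]
contact_force: [-0.2, -0.8, -0.4]
grip_width: 0.024
```

```bash
python3 look.py 19;python3 nd.py 19
```

```text
17.975 [ 0.4548 -0.1082  0.2595] [-0.2 -0.8 -0.4]
19 ellipse [190.4 169.7 144.7 171.3  13.6] needle -2.014 tcp [ 0.4547 -0.1082  0.2595]
```

View pics/v19.png

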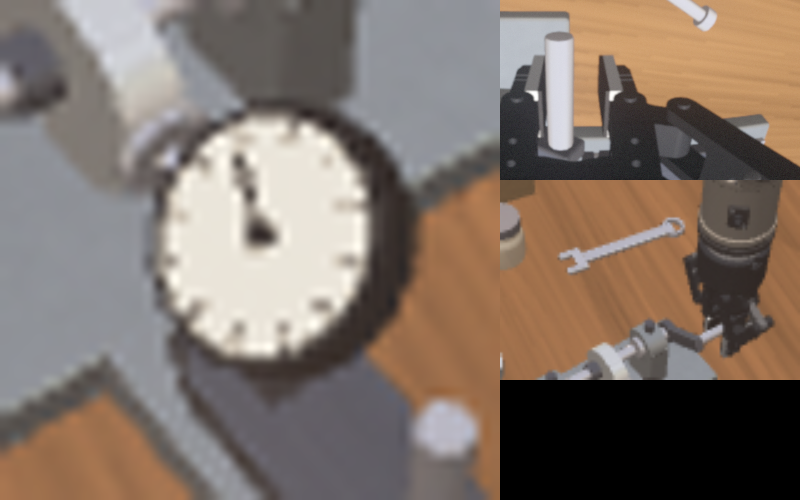

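View pics/wrist19.png

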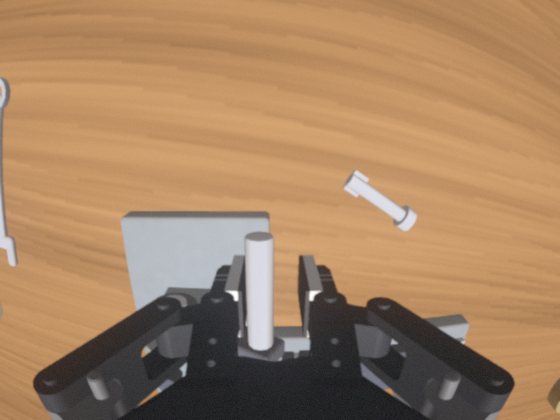

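Run:
```python
import numpy as np
from scipy.optimize import least_squares
O=np.array([.5945,-.139]);Y=np.array([-.175,.9846])
P=np.array([[.4694,-.1883],[.4664,-.17],[.4638,-.1564],[.4607,-.1398],[.4591,-.1314],[.4582,-.1265],[.4573,-.1216],[.4564,-.1168],[.4555,-.1122],[.4547,-.1082]])
n=np.array([2.446,3.424,3.959,4.427,4.572,4.568,4.568,4.571,4.427,4.269])
y=(P-O)@Y
for off in(.004,.006,.008):
    f=lambda q:q[0]+4*np.cos(np.arcsin((y-off)/.06)-q[1])-n
    s=least_squares(f,[1,.5]);print(off,s.x,s.fun.round(3),np.sin(s.x[1])*.06+off)
```

```text
0.004 [0.60407984 0.57954887] [-0.084  0.016  0.054  0.039  0.008  0.036  0.021 -0.044 -0.017 -0.029] 0.03685879167734887
0.006 [0.59405201 0.53798805] [-0.085  0.027  0.061  0.035  0.     0.026  0.011 -0.051 -0.015 -0.009] 0.036744557132219184
0.008 [0.58621999 0.49702259] [-0.091  0.037  0.069  0.034 -0.006  0.018  0.003 -0.056 -0.014  0.006] 0.03660862948323054
```

>>> step_arm(
  xyz=[
    [-0.012,-0.004,0],
    [-0.024,-0.008,0],
    [-0.036,-0.013,0],
    [-0.046,-0.02,0],
    [-0.056,-0.027,0],
    [-0.066,-0.034,0],
    [-0.076,-0.041,0],
    [-0.086,-0.047,0],
    [-0.097,-0.053,0],
    [-0.097,-0.053,0],
    [-0.097,-0.053,0],
  ],
  rotation=[
    [0,0,0],
    [0,0,0],
    [0,0,0],
    [0,0,0],
    [0,0,0],
    [0,0,0],
    [0,0,0],
    [0,0,0],
    [0,0,0],
    [0,0,0],
    [0,0,0],
  ],
)

```text
clock: 19.45
tcp_pos: [0.4591, -0.1304, 0.2758]
orientation: [-1.105, -1.346, 1.333]
contact_force: [-9.4, 25.5, 19.5]
grip_width: 0.0244
```

```bash
python3 look.py 20;python3 nd.py 20
```

```text
19.45 [ 0.4591 -0.1304  0.2758] [-9.4 25.5 19.5]
20 ellipse [190.4 169.6 144.7 171.3  13.7] needle -1.744 tcp [ 0.4591 -0.1304  0.2758]
```

View pics/v20.png

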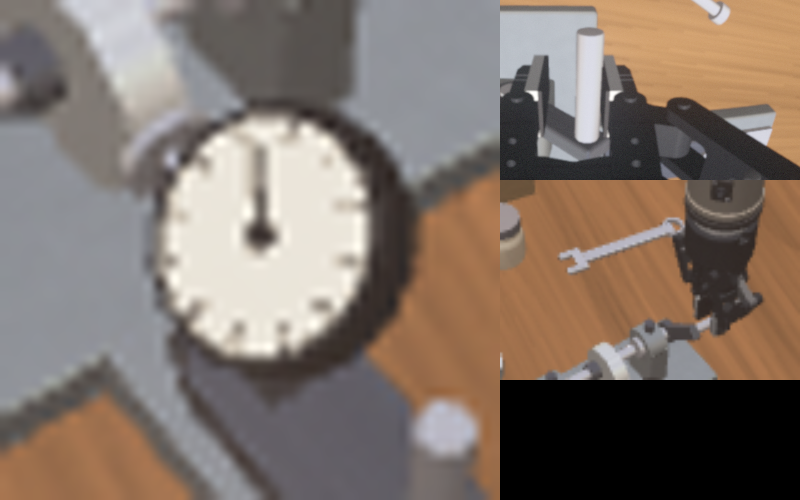

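>>> step_arm(
  xyz=[
    [0.005,0,0],
    [0.015,0,0],
    [0.015,0.01,0],
    [0.015,0.022,0],
    [0.015,0.022,0],
  ],
  rotation=[
    [0,0,0],
    [0,0,0],
    [0,0,0],
    [0,0,0],
    [0,0,0],
  ],
)

```text
clock: 20.18
tcp_pos: [0.4581, -0.1263, 0.2688]
orientation: [-1.105, -1.345, 1.333]
contact_force: [-0.4, -0.1, -0.7]
grip_width: 0.0239
```

```bash
python3 look.py 21;python3 nd.py 21
```

```text
20.175 [ 0.4581 -0.1263  0.2688] [-0.4 -0.1 -0.7]
21 ellipse [190.3 169.7 144.7 171.3  13.6] needle -1.715 tcp [ 0.4582 -0.1263  0.269 ]
```

View pics/wrist21.png

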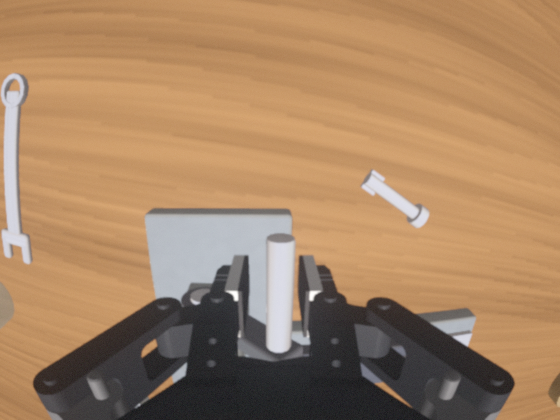

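>>> step_arm(
  xyz=[
    [-0.01,0,0],
    [-0.016,-0.01,0],
    [-0.021,-0.018,0],
    [-0.026,-0.026,0],
    [-0.031,-0.033,0],
    [-0.036,-0.04,0],
    [-0.038,-0.042,0],
    [-0.038,-0.042,0],
  ],
  rotation=[
    [0,0,0],
    [0,0,0],
    [0,0,0],
    [0,0,0],
    [0,0,0],
    [0,0,0],
    [0,0,0],
    [0,0,0],
  ],
)

```text
clock: 21.28
tcp_pos: [0.4604, -0.1376, 0.2817]
orientation: [-1.105, -1.345, 1.333]
contact_force: [-1.5, 2.4, 0.7]
grip_width: 0.0239
```

```bash
python3 look.py 22;python3 nd.py 22
```

```text
21.275 [ 0.4604 -0.1376  0.2817] [-1.5  2.4  0.7]
22 ellipse [190.4 169.6 144.7 171.4  13.6] needle -1.715 tcp [ 0.4604 -0.1376  0.2817]
```

View pics/wrist22.png

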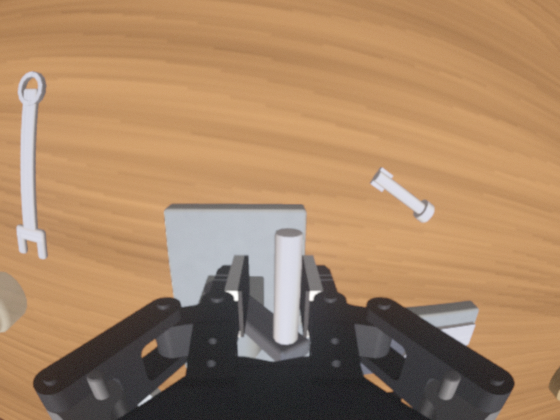

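>>> step_arm(
  xyz=[
    [0.01,0,0],
    [0.019,0,0],
    [0.019,-0.02,0],
    [0.019,-0.08,0],
    [0.019,-0.16,0],
    [0.019,-0.25,0],
    [0.019,-0.33,0],
    [0.019,-0.38,0],
    [0.019,-0.4,0],
    [0.019,-0.4,0],
  ],
  rotation=[
    [0,0,0],
    [0,0,0],
    [0,0,0],
    [0,0,0],
    [0,0,0],
    [0,0,0],
    [0,0,0],
    [0,0,0],
    [0,0,0],
    [0,0,0],
  ],
)

```text
clock: 22.62
tcp_pos: [0.4599, -0.1336, 0.4016]
orientation: [-1.105, -1.345, 1.333]
contact_force: [0.1, 0.7, -0.6]
grip_width: 0.0239
```

```bash
python3 look.py 23;python3 nd.py 23
python3 - <<'E'
from bench import r
from h import *
grab(r,"side","side23");crop("side23",200,170,360,320,5,"sc23");crop("scene23",220,110,340,230,6,"cc23")
E
```

```text
22.625 [ 0.4599 -0.1336  0.4016] [ 0.1  0.7 -0.6]
23 ellipse [190.4 169.6 144.6 171.4  13.7] needle -1.716 tcp [ 0.4597 -0.1336  0.4011]
```

View pics/wrist23.png

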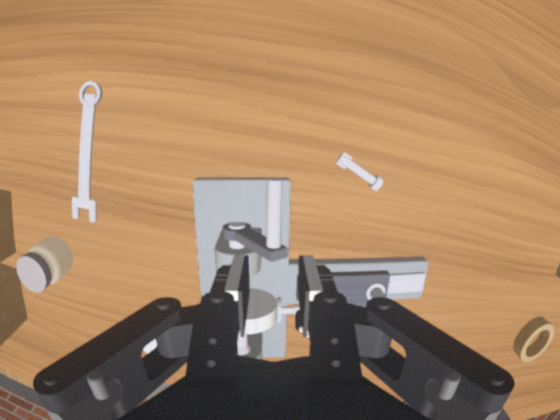

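View pics/sc23.png

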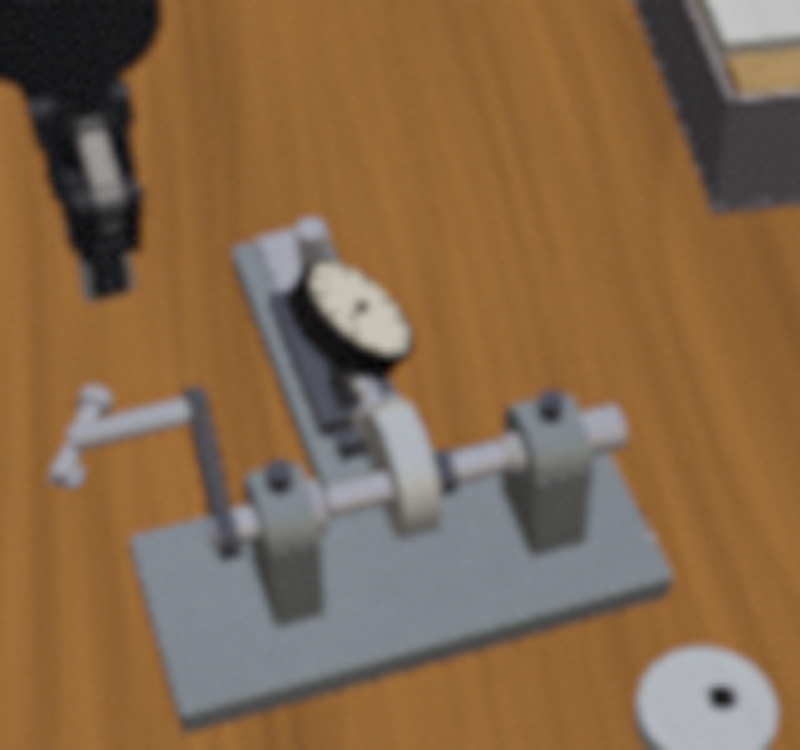

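View pics/cc23.png

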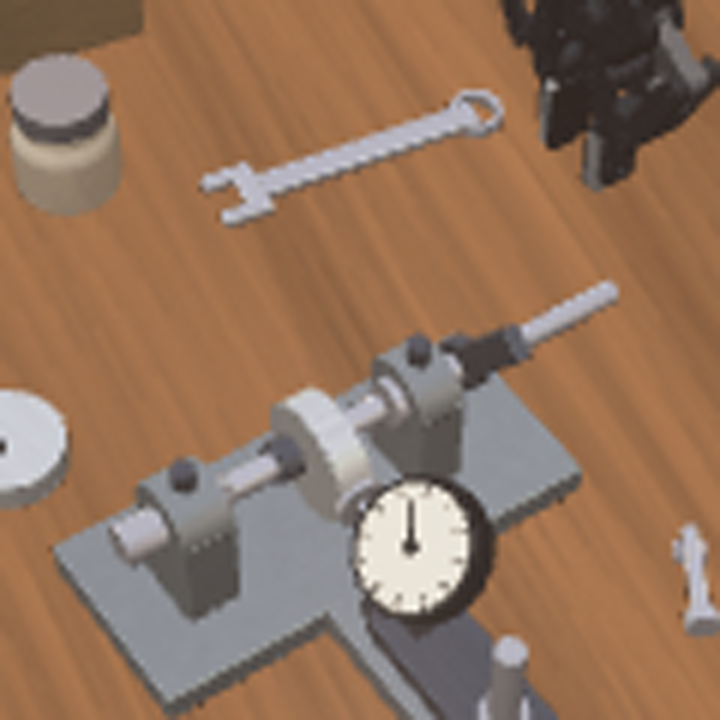

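Run:
```python
from h import *
np.set_printoptions(precision=4,suppress=True)
s,_=load("side23");c,_=load("scene23");w,p=load("wrist23")
O=np.array([.5945,-.139]);X=np.array([.9846,.175]);Y=np.array([-.175,.9846])
x,e=tri([ray(c,220+610/6,110+290/6),ray(w,273,184,p),ray(s,200+80/5,170+436/5)])
d=x[:2]-O;print(x,e,d@X,d@Y,"theta",np.arctan2(d@Y,x[2]-.075))
```

```text
[ 0.436  -0.1332  0.1244] [np.float64(0.002076091142742736), np.float64(0.0008381980273256162), np.float64(0.0017221437329389348)] -0.15507102657638572 0.03349120425820549 theta 0.5960662222412402
```

Run:
```python
from bench import r
o=r.get_obs();print(o["clock"],abs(o["qvel"]).max());print(r.hand_in())
```

```text
22.775 0.0028930136226086424
the job is handed in; nothing more can be done
None
```

The gauge is fully home and the disc is standing with its high spot at the plunger. The job was handed in at 22.8 s with the gripper clear of everything. `hand_in` reported no verdict, so I have only my own measurements.

- **Gauge:** I pushed the post home with the fingers shut. At about 12–15 N the needle stopped moving, and it read the same after I backed off, so the slide is against its stop.
- **Crank:** I moved it with the fingers loosely either side of the pin, sweeping past the peak and back.
  - The needle read the same at about +0.28 and +0.84 rad, so the peak lies near +0.56. A cosine fit put it at about 0.54.
  - I left it at about 0.54 rad by the tool's position. Locating the pin from three camera views gave 0.60, with 1–2 mm of disagreement between the rays. Both are well inside the 0.2 rad (12 degree) tolerance.
- **Final reading:** the needle was at its highest observed value after release. In the scene camera it reads the same across roughly 0.43–0.73 rad, so I placed the peak from readings either side of it.

**What went wrong:** on the first push back the pin jammed against the pad and the wrist force reached about 33 N, under the 60 N limit. I backed off, lowered the tool and pushed again along the arc, ending at about 3 N.

The disc, wrench, bolt and jar look unmoved in the last pictures. I did not measure them, and I did not check the carton and tape separately, though the arm never went near them.

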